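# Fit the preamp module and close the guitar's back cavity

### The arm

A 6-joint arm with a two-finger parallel gripper is mounted at the origin on the work surface. World frame = base frame: x ahead of the robot, y to its left, z up, the work surface at z = 0. Lengths are in m, angles in rad, forces in N, time in s.
With the tool pointing down it reaches from about 0.275 to 0.825 m from the base axis. Payload 4.9 kg.
Tool frame: the origin (TCP) lies midway between the tips of the shut fingers; the grasp point (between the pads) lies 19 mm behind it (robot.hold_point_z is the distance from the TCP to the grasp point, in m); z points along the fingers, y is the line along which they close (so a half turn about z gives the same grasp; the last joint's range is limited). The gripper opens to 85 mm and grips with 20 to 120 N. Pads are 22 mm wide; open, the fingers measure 114 mm over their backs; the gripper's body (76 mm by 85 mm) begins 54 mm behind the grasp point. The pads swing forward as they close: fully open they stand 13 mm farther back than shut.
Start: joints at [1.212, 0.326, -0.193, 1.052, 0, 1.437], TCP at [0.123, 0.536, 0.231] pointing down, gripper open.
Joint ranges: [-2.65, 2.65], [-0.97, 1.79], [-1.3, 1.35], [-1.93, 2.1], [-1.47, 1.37], [-3.14, 3.14]. Speed limits (rad/s): [2.57, 2.57, 3.14, 3.14, 3.14, 3.14].

### API

Orientations are given as a unit quaternion [x, y, z, w].
In Python, from plant import robot gives the robot as it stands.
- The arm moves only by the tool play_rows, never from a script. Its argument "deltas" is a list of rows, each a list of 5 numbers: the shift along the world's x, y, z in cm, then the turn about the world's z in rad, then the gripper command: -1 is fully open, 1 is shut, values between are in proportion. In form: [[tx, ty, tz, turn, hand], ...]. A call has exactly 5 rows; each row is the pose to reach, as a shift and turn from the pose commanded when the call began; what a row does not reach only later rows make up. A row lasts 1/12 s, in which the tool goes at most 41.7 mm and 7.16 degrees, less where a joint would pass 70% of its speed; a pose out of reach is approached as far as the arm can. A call with a gripper value outside its range is refused whole. The fingers move at their own pace and stop on an object; the grip force is fixed at half the most. Time passes only in rows, so rows that repeat a pose let the fingers close, or fill a call up. It gives the time, the measured TCP pose, the force, the opening and the grip force at its end, in the units of the state.
- robot.get_state(): the state, without advancing time (a new reading comes with each control period).
- robot.capture(name): name is "scene" or "top"; returns a dict with "pixels" (400x640x3 uint8, red, green, blue), "depth" (400x640 float32, m along the optical axis (not along the pixel's ray), 0 where there is no reading), "intrinsics" (3x3 intrinsics, pixels), "camera_from_world" (4x4, takes a point from world to camera coordinates). Camera axes: x right, y up, looking along -z (the intrinsics and any distortion apply to the point x, -y, -z); pixel columns grow to the right and rows downward; lengths in m; the calibration is good to about 2 mm. A picture is of the moment at which its call begins.
- robot.close_job(): hands the job in; it is judged then, once.
Trained networks look in a picture, given as the dict that the camera call returned (one of the last four; its "shot" number tells which), for a name from the list of things; names that differ only in an ending like _2 or _b are one class to them, and where a whole thing is asked for, a point or a joint stands for the part that bears it (a point fixed in the world has none). Each returns a list of dicts, best first, with "conf" (0 to 1); they miss things now and then, are a little off and sometimes report something else, mostly with a low value. They report only what shows in the picture. A call takes as long as a camera call. They do not tell look-alikes from the thing itself.
- robot.boxes_of(picture, query): "rect" ([left, top, right, bottom] as shares, 0 to 1, of the picture: columns of its width, rows of its height, round what is visible of it).
- robot.trace(picture, query): "region" (400x640 bool, what is visible of it) and "rect" ([left, top, right, bottom] as shares, 0 to 1, of the picture: columns of its width, rows of its height, round what is visible of it).
- robot.landmark_of(picture, query): "position" ([column, row] as shares, 0 to 1, of the picture: columns of its width, rows of its height: a listed point, or the origin of a listed thing).
The state is a dict: "time_s": time; "joint_positions": joint angles; "qd": joint speeds; "joint_efforts": joint torques, N m; "tcp_pos": TCP position; "ee_rot": TCP orientation; "ft_force": force on the tool from outside, world axes, zero at the start; "torque": the same for the moment, N m; "finger_gap": finger opening in m; "grasp_force": force on a finger pad.
Only numpy, scipy, OpenCV 4.12 (cv2) and the standard library are available. Lean on these libraries where they do the work, as an engineer would, in place of code of your own. Each camera call takes 0.05 s, during which the arm holds its last target. There are 200 camera calls.

### The job

The blue guitar body lies back side up: take the red preamp module from the blue tray and set it down flat in the matching pocket of the control cavity. Then slide the loose black cover across the guitar's back, without lifting it off, until it drops into its bevelled recess over the pocket and lies level and flush all round. Leave the tape rolls, jar, screwdriver, sanding block and cup where they are.

Things in the scene. Friction and masses are not known exactly. Their poses are not given: they have to be found in the camera images.
- guitar: Blue solid guitar body fixed on the bench, back up, 320 x 455 x 45 mm. Origin at the middle of its underside; z up, y along its length towards the horns, x across. Its back is 45 mm above the bench, flat over x -120..120, y -190..29 mm. Centred at y = 90 mm: a bare-wood recess for the cover, with the pocket in its middle (see seat, pocket).
- pocket (a point): Centre of the pocket's floor, 12 mm above the bench; axes as the guitar's. The pocket is 46 mm (x) by 66 mm (y) and 28 mm deep, its mouth in the ledge of the recess.
- seat (a point): Centre of the recess, on its flat ledge, 40 mm above the bench; axes as the guitar's. Recess 95 mm (x) by 117 mm (y), 5 mm deep: walls 1 mm high, then a steep bevel 2.2 mm wide and 4 mm high (99 x 121 mm at the guitar's back). The cover's origin comes here when home.
- cover: Loose black plastic plate, 90 (x) by 110 (y) by 5 mm, 70 g; origin at the centre of its underside. Starts flat on the guitar's back, -y of the recess, up to 0.35 rad askew, 30 mm off line. Too wide to grip; slides easily when pushed on an edge (two spread fingertips square it), tips into the recess once its middle is over the edge, drops home as its trailing edge enters. Either way round fits.
- module: Preamp module, 80 g: red base 40 (x) by 60 (y) by 12 mm; on its middle an aluminium block 26 (x) by 14 (y) mm, from 12 to 26 mm height, to grip across its 14 mm. Origin at the centre of its underside, z up. Lies flat in the blue tray, turned up to 0.5 rad. Fits the pocket with its y along the guitar's y, either way round, 3 mm play a side; home, its top is 2 mm below the ledge.
- tray: Blue open tray, fixed, 150 mm (x) by 120 mm (y) by 22 mm, wall 4 mm, floor 4 mm above the bench; origin at the centre of its underside. To the left or right of the guitar; a like grey tray with white pickups, not needed, stands on the other side.
- tape_on_guitar: Yellow tape roll, 56 mm across, 20 mm high, lying on the guitar's back between recess and horns; origin at the centre of its underside. To be left alone.
- tape_roll: Brown tape roll, 80 mm across, 30 mm high, on the bench beyond the guitar; origin at the centre of its underside. To be left alone.
- jar: Amber jar, 64 mm across, 100 mm high, on the bench beyond the guitar; origin at the centre of its underside. To be left alone.
- screwdriver: Screwdriver with orange handle lying on the bench beyond the guitar; origin under its middle. To be left alone.
- sanding_block: Brown cork sanding block, 70 x 110 x 40 mm, on the bench to the left; origin at the centre of its underside. To be left alone.
- cup: White cup, 80 mm across, 80 mm high, on the bench to the right; origin at the centre of its underside. To be left alone.
There are look-alikes about, which are no part of the job. What is meant by the cover is not orange or purple, and is the smaller of those in its own colour.

How it is judged:
By the outcome, as a careful person would: the job done as asked, in the order asked, and still so for the second after the job is handed in, with the robot touching nothing.
It also fails if it takes over 72 s, if anything falls off the work surface, if the arm or the gripper's body presses on something with over 40 N, if the wrist force passes 120 N, or if a joint passes its speed limit or range.

## Working session

There is one attempt and no reset: what is moved stays moved. The work goes in short steps, Python scripts to look and compute and a tool call to move; the robot and the scene stay as the last step left them, time stands still between calls to the robot, and variables do not carry over. Pictures are saved under pics/ and viewed, at most 10 in all, crops included, and the job is handed in when it is done.

Besides the shell and the picture viewer there is one more tool, called after ">>>" as name(argument=value, ...) on one line, values as JSON. play_rows: Moves the arm, as the interface text tells. Its arguments: {"type":"object","properties":{"deltas":{"type":"array","items":{"type":"array","items":{"type":"number"}}}},"required":["deltas"]}

```bash
ls; mkdir -p pics; cat > h.py <<'E'
import numpy as np, cv2
from plant import robot
def world(p,mask=None):
    d=p["depth"];K=np.array(p["intrinsics"]);T=np.linalg.inv(np.array(p["camera_from_world"]))
    v,u=np.mgrid[0:400,0:640]
    X=(u+.5-K[0,2])/K[0,0]*d;Y=(v+.5-K[1,2])/K[1,1]*d
    P=np.stack([X,-Y,-d,np.ones_like(d)],-1)@T.T
    return P[...,:3]
def cap(name,f=None):
    p=robot.capture(name)
    if f: cv2.imwrite("pics/"+f,p["pixels"][...,::-1])
    return p
E
python3 - <<'E'
from h import *
p=cap("top","t0.png");W=world(p)
print({k:v for k,v in p.items() if k not in("pixels","depth")})
for q in ["guitar","pocket","seat","cover","module","tray","tape_on_guitar"]:
    for r in robot.landmark_of(p,q)[:4]:
        c,w=r["position"];print(q,round(r["conf"],2),c*640,w*400,W[min(399,int(w*400)),min(639,int(c*640))].round(4))
s=robot.get_state();print(s)
E
```

```text
pics
{'intrinsics': array([[423.77486462,   0.        , 316.31140574],
       [  0.        , 423.77486462, 198.97855001],
       [  0.        ,   0.        ,   1.        ]]), 'camera_from_world': array([[-0.00967389, -0.99994941,  0.00275634,  0.01777986],
       [ 0.99595834, -0.00938906,  0.08932427, -0.50026841],
       [-0.08929388,  0.00360931,  0.99599878, -1.19914443],
       [ 0.        ,  0.        ,  0.        ,  1.        ]]), 'shot': 1}
guitar 0.83 313.728 192.32 [0.5169 0.0209 0.0447]
pocket 0.65 281.28 200.68 [0.4979 0.1142 0.0113]
seat 0.85 282.368 197.32 [0.5061 0.1108 0.017 ]
cover 0.93 438.592 291.88 [ 0.2319 -0.3355  0.0038]
cover 0.89 340.224 189.52 [ 0.5242 -0.0555  0.0493]
cover 0.81 216.0 311.6 [0.1825 0.3006 0.0064]
cover 0.66 220.096 107.60000000000001 [0.7776 0.2953 0.0071]
module 0.53 191.42399999999998 218.52 [0.4479 0.3733 0.0164]
tray 0.95 192.89600000000002 213.20000000000002 [0.4621 0.37   0.0185]
tape_on_guitar 0.55 248.32 185.68 [0.5383 0.2046 0.0476]
{'time_s': 0.4, 'joint_positions': array([ 1.21179923e+00,  3.26353091e-01, -1.92735240e-01,  1.05198859e+00,
        2.16503654e-05,  1.43662485e+00]), 'qd': array([-0.0013829 ,  0.00035109,  0.00228049,  0.00144135,  0.00019723,
       -0.00164856]), 'joint_efforts': array([-2.45381921e-05, -4.42866290e+01,  2.62400347e+01,  5.29092446e-03,
       -2.77959936e-05, -3.15512075e-06]), 'tcp_pos': array([0.12255965, 0.53610588, 0.23114597]), 'ee_rot': array([ 1.12176207e-01,  9.93688321e-01, -1.33409015e-04, -4.47427763e-05]), 'ft_force': array([-0.1474208 , -0.0819404 ,  0.62697292]), 'torque': array([-0.06287643, -0.02206965, -0.05719409]), 'grasp_force': 0.0, 'finger_gap': 0.08543835950414726}
```

View pics/t0.png

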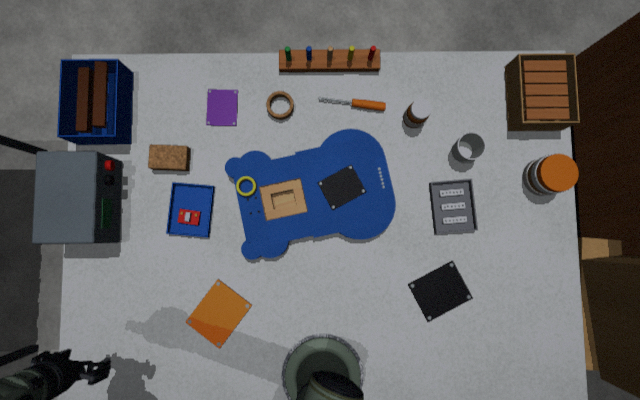

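The top view shows the guitar in the middle, its recess at (284,200), the black cover at (343,187) on its back, and the red module at (189,217) in the blue tray. The large black plate at (440,291) is a look-alike. Next I fit their outlines.

```bash
cat >> h.py <<'E'
def plane(p,m,z):
    """project mask pixels' rays onto the height z -> xy points"""
    K=np.array(p["intrinsics"]);T=np.linalg.inv(np.array(p["camera_from_world"]))
    v,u=np.nonzero(m)
    R=np.stack([(u+.5-K[0,2])/K[0,0],-(v+.5-K[1,2])/K[1,1],-np.ones(len(u))],-1)@T[:3,:3].T
    o=T[:3,3];return (o+R*((z-o[2])/R[:,2])[:,None])[:,:2]
def rect(P):
    c=cv2.boxPoints(r:=cv2.minAreaRect(P.astype(np.float32)*1000))
    e=c[1]-c[0],c[2]-c[1];l=max(e,key=np.linalg.norm)
    return np.round(r[0],1),np.round(sorted(np.linalg.norm(x) for x in e),1),round(float(np.arctan2(l[1],l[0])),3)
def big(m):
    n,l,s,_=cv2.connectedComponentsWithStats(m.astype(np.uint8));return l==1+np.argmax(s[1:,4])
def box(u0,u1,v0,v1):
    m=np.zeros((400,640),bool);m[v0:v1,u0:u1]=1;return m
E
python3 - <<'E'
from h import *
p=cap("top");W=world(p);c=p["pixels"].astype(int);r,g,b=c[...,0],c[...,1],c[...,2]
m=big((r>b+25)&(r>80)&box(255,312,170,230));print("recess",rect(plane(p,m,.045)),m.sum())
m2=m&(W[...,2]<.02)&(W[...,2]>.005); print("pocket floor",rect(plane(p,big(m2),.012)),m2.sum())
m=big((c.max(2)<75)&box(310,375,155,215));print("cover",rect(plane(p,m,.05)),m.sum(),np.median(W[m][:,2]))
m=big((r>b+50)&(r>g+50)&box(170,212,190,235));hull=cv2.convexHull(np.argwhere(m)[:,::-1].astype(np.int32));mm=np.zeros((400,640),np.uint8);cv2.fillPoly(mm,[hull],1)
print("module red",rect(plane(p,m,.016)),m.sum(),np.median(W[m][:,2]))
k=(mm>0)&(W[...,2]>.024);print("block",rect(plane(p,k,.030)),k.sum(),W[k].mean(0))
for q in("cover","module","seat"):
  for t in robot.trace(p,q): print(q,t["conf"],np.round(np.array(t["rect"])*[640,400,640,400]),t["region"].sum(), rect(plane(p,t["region"],{"cover":.05,"module":.016,"seat":.045}[q])))
s=cv2.resize(p["pixels"][140:270,160:400],None,fx=3.3,fy=3.3,interpolation=cv2.INTER_CUBIC);cv2.imwrite("pics/c1.png",s[...,::-1])
E
```

```text
recess (array([498.2, 106.4]), array([ 95.9, 118.6], dtype=float32), -1.367) 1380
pocket floor (array([501. , 106.9]), array([43.5, 65.5], dtype=float32), -1.382) 311
cover (array([530.2, -60. ]), array([ 89.4, 109.9], dtype=float32), -1.084) 1184 0.049986255770084864
module red (array([451.9, 380.7]), array([39. , 59.5], dtype=float32), 1.42) 212 0.01605591997320699
block (array([453. , 380.5]), array([17.2, 22.8], dtype=float32), -0.01) 49 [0.45074694 0.36520798 0.07933116]
cover 0.91 [319. 166. 368. 211.] 1332 (array([530.9, -58.7]), array([ 95.9, 114.6], dtype=float32), -1.098)
cover 0.73 [408. 262. 468. 320.] 2141 (array([ 240.4, -327.6]), array([118. , 142.2], dtype=float32), -1.099)
cover 0.7 [184. 276. 248. 348.] 2416 (array([185.3, 284.5]), array([122.9, 148.1], dtype=float32), -0.641)
cover 0.68 [203.  89. 240. 127.] 1170 (array([765.8, 281.9]), array([ 91.6, 108.8], dtype=float32), -0.009)
module 0.74 [180. 209. 200. 223.] 254 (array([452.4, 378.6]), array([36.8, 58.8], dtype=float32), 1.451)
module 0.27 [267.  92. 294. 116.] 334 (array([782.5, 116.1]), array([77. , 78.7], dtype=float32), -0.009)
seat 0.86 [228. 129. 398. 262.] 13603 (array([517. ,  24.6]), array([318.5, 456.5], dtype=float32), -1.362)
```

View pics/c1.png

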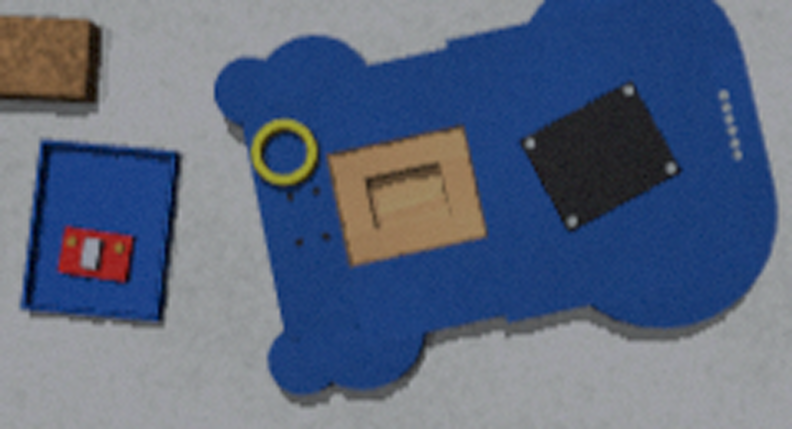

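>>> play_rows(deltas=[[4, -2, 0, 0.074, 0.06], [8, -4, 0, 0.074, 0.06], [12, -6, 0, 0.074, 0.06], [16, -8, 0, 0.074, 0.06], [18, -9, 0, 0.074, 0.06]])

```text
time_s: 1.02
tcp_pos: [0.3047, 0.4449, 0.2315]
ee_rot: [0.076, 0.997, 0.0, 0.0]
ft_force: [-0.6, -0.6, -0.1]
finger_gap: 0.0397
grasp_force: 0.0
```

>>> play_rows(deltas=[[4, -2, -2, 0, 0.06], [8, -3.5, -4, 0, 0.06], [12, -5, -7, 0, 0.06], [15, -6.6, -10, 0, 0.06], [15, -6.6, -13, 0, 0.06]])

```text
time_s: 1.43
tcp_pos: [0.4547, 0.3814, 0.1113]
ee_rot: [0.077, 0.997, 0.002, 0.003]
ft_force: [1.0, 1.3, 0.3]
finger_gap: 0.0404
grasp_force: 0.0
```

```bash
python3 - <<'E'
from h import *
s=robot.get_state();print(s["tcp_pos"],s["ee_rot"],s["finger_gap"],s["time_s"])
p=cap("scene","s1.png")
E
```

```text
[0.45473916 0.38143057 0.11128018] [0.07687795 0.9970337  0.00178969 0.00322033] 0.040396262956250005 1.4333
```

View pics/s1.png

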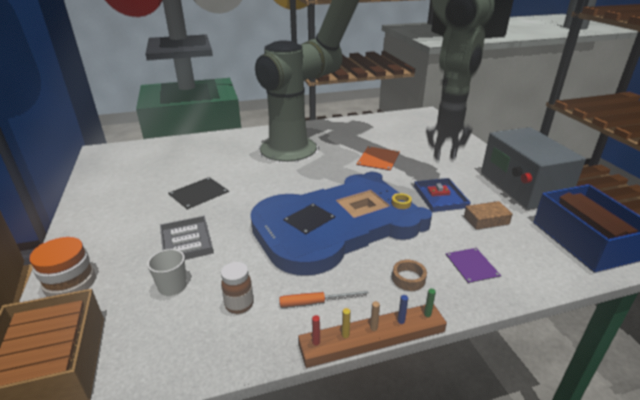

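The scene view, from the far side, shows the arm over the tray at (445,150), the module in the tray at (438,188) and the cover at (310,217). Next I go down and grip.

>>> play_rows(deltas=[[0, 0, -3, 0, 0.06], [0, 0, -6, 0, 0.06], [0, 0, -8.1, 0, 0.06], [0, 0, -8.1, 0, 0.06], [0, 0, -8.1, 0, 0.06]])

```text
time_s: 1.9
tcp_pos: [0.4481, 0.3812, 0.028]
ee_rot: [0.075, 0.997, -0.001, -0.001]
ft_force: [-0.2, -0.1, 1.1]
finger_gap: 0.0401
grasp_force: 0.0
```

>>> play_rows(deltas=[[0, 0, 0, 0, 1], [0, 0, 0, 0, 1], [0, 0, 0, 0, 1], [0, 0, 0, 0, 1], [0, 0, 0, 0, 1]])

```text
time_s: 2.32
tcp_pos: [0.4498, 0.3824, 0.0301]
ee_rot: [0.075, 0.997, 0.001, 0.001]
ft_force: [-0.6, -0.5, 4.6]
finger_gap: -0.0001
grasp_force: 2.4
```

The fingers shut just above the block because the command had lagged 1 cm. I reopen and go lower.

>>> play_rows(deltas=[[0, 0, 0.5, 0, 0.06], [0, 0, 0.5, 0, 0.06], [0, 0, 0.5, 0, 0.06], [0, 0, 0.5, 0, 0.06], [0, 0, 0.5, 0, 0.06]])

```text
time_s: 2.73
tcp_pos: [0.449, 0.3817, 0.0337]
ee_rot: [0.075, 0.997, -0.0, -0.0]
ft_force: [0.5, -0.3, 0.1]
finger_gap: 0.0404
grasp_force: 0.0
```

```bash
python3 - <<'E'
from h import *
p=cap("top");s=robot.get_state();print(s["tcp_pos"],s["ee_rot"],s["finger_gap"],s["qd"].round(3))
c=cv2.resize(p["pixels"][170:250,150:250],None,fx=6,fy=6,interpolation=cv2.INTER_CUBIC)
d=robot.capture("scene");e=cv2.resize(d["pixels"][130:230,390:490],None,fx=4.8,fy=4.8,interpolation=cv2.INTER_CUBIC)
e=cv2.resize(e,(400,400));c=cv2.resize(c,(400,400));cv2.imwrite("pics/c2.png",np.hstack([c,e])[...,::-1])
E
```

```text
[0.44899288 0.38171637 0.03365205] [ 7.53384385e-02  9.97158002e-01 -1.07358386e-04 -1.62599018e-04] 0.04006023861308923 [-0.     0.003  0.    -0.001  0.001 -0.001]
```

View pics/c2.png

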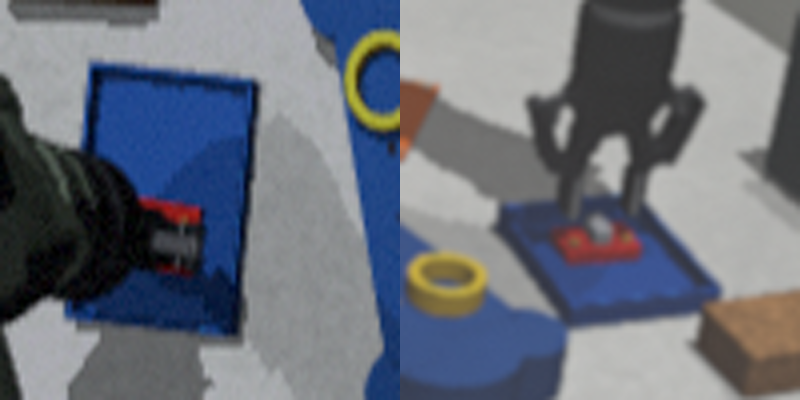

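The fingers straddle the block with about 1 cm to spare (left crop around (175,235), right crop (600,225)). The gripper needs to go 15 mm lower and 3 mm forward in x.

>>> play_rows(deltas=[[0.3, -0.1, -0.5, 0, 0.06], [0.3, -0.1, -1.0, 0, 0.06], [0.3, -0.1, -1.5, 0, 0.06], [0.3, -0.1, -1.5, 0, 0.06], [0.3, -0.1, -1.5, 0, 0.06]])

```text
time_s: 3.25
tcp_pos: [0.4516, 0.3804, 0.0181]
ee_rot: [0.075, 0.997, -0.0, -0.001]
ft_force: [-0.5, 0.4, 0.1]
finger_gap: 0.0399
grasp_force: 0.0
```

>>> play_rows(deltas=[[0, 0, 0, 0, 1], [0, 0, 0, 0, 1], [0, 0, 0, 0, 1], [0, 0, 0, 0, 1], [0, 0, 0, 0, 1]])

```text
time_s: 3.67
tcp_pos: [0.4524, 0.381, 0.0192]
ee_rot: [0.075, 0.997, 0.0, 0.0]
ft_force: [-0.5, -0.5, 2.4]
finger_gap: 0.012
grasp_force: 60.8
```

>>> play_rows(deltas=[[0, 0, 2, 0, 1], [0, 0, 5, 0, 1], [0, 0, 8, 0, 1], [0, -2, 10, 0, 1], [0.5, -5, 10, 0.06, 1]])

```text
time_s: 4.08
tcp_pos: [0.4594, 0.3338, 0.1235]
ee_rot: [0.043, 0.999, 0.003, 0.003]
ft_force: [1.2, -0.1, -0.9]
finger_gap: 0.012
grasp_force: 60.5
```

>>> play_rows(deltas=[[1, -3, 0, 0.1, 1], [1.8, -6.5, 0, 0.2, 1], [2.6, -10, 0, 0.297, 1], [3.4, -13.5, 0, 0.297, 1], [4.0, -17, 0, 0.297, 1]])

```text
time_s: 4.5
tcp_pos: [0.4974, 0.1592, 0.1189]
ee_rot: [-0.103, 0.995, -0.0, 0.0]
ft_force: [0.5, 0.3, -1.2]
finger_gap: 0.0122
grasp_force: 60.4
```

>>> play_rows(deltas=[[0, -3, 0, 0, 1], [0.2, -5.4, 0, 0, 1], [0.2, -5.4, 0, 0, 1], [0.2, -5.4, 0, 0, 1], [0.2, -5.4, 0, 0, 1]])

```text
time_s: 4.92
tcp_pos: [0.4991, 0.1072, 0.1188]
ee_rot: [-0.103, 0.995, 0.0, -0.0]
ft_force: [0.2, 0.2, -1.5]
finger_gap: 0.012
grasp_force: 60.4
```

```bash
python3 - <<'E'
from h import *
s=robot.get_state();q=s["ee_rot"];print(s["tcp_pos"],q,s["finger_gap"],np.pi/2-2*np.arcsin(q[0]/np.hypot(q[0],q[1])))
p=cap("top");d=robot.capture("scene")
c=cv2.resize(p["pixels"][150:250,220:320],(400,400),interpolation=cv2.INTER_CUBIC)
e=cv2.resize(d["pixels"][140:240,310:410],(400,400),interpolation=cv2.INTER_CUBIC)
cv2.imwrite("pics/c3.png",np.hstack([c,e])[...,::-1])
for n,x in(("top",p),("scene",d)):
    W=world(x);c=x["pixels"].astype(int);r,g,b=c[...,0],c[...,1],c[...,2]
    m=(r>b+50)&(r>g+50)&(np.hypot(W[...,0]-.5,W[...,1]-.107)<.07)&(W[...,2]>.08)
    if m.sum(): print(n,m.sum(),rect(W[m][:,:2]),W[m].min(0),W[m].max(0))
E
```

```text
[0.49905855 0.10716941 0.11883597] [-1.02849630e-01  9.94696878e-01  2.72746761e-04 -2.72942925e-05] 0.011962131635329065 1.776859980591442
top 1 (array([488.1,  76.4]), array([0., 0.], dtype=float32), 0.0) [0.48808647 0.07641357 0.12141778] [0.48808647 0.07641357 0.12141778]
scene 103 (array([512.6, 122.8]), array([27.2, 89.8], dtype=float32), -1.55) [0.4980256  0.07777735 0.10728369] [0.52688989 0.16735174 0.19747463]
```

View pics/c3.png

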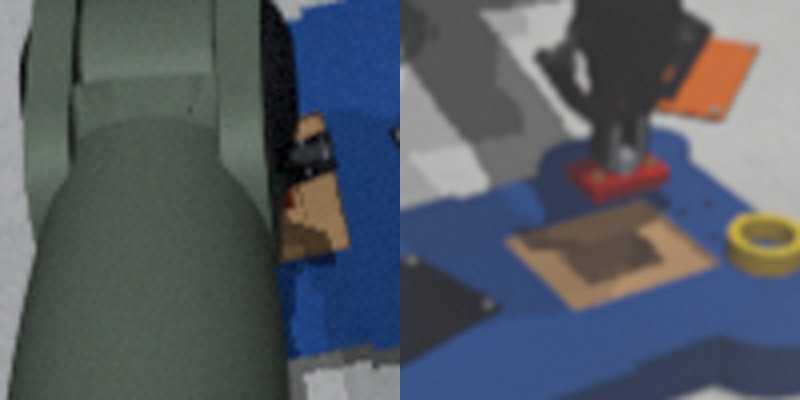

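The module hangs level over the pocket (right crop: module at (618,175), recess at (610,255)). I cross-check the alignment in the scene camera.

```bash
python3 - <<'E'
from h import *
x=cap("scene");W=world(x);c=x["pixels"].astype(int);r,g,b=c[...,0],c[...,1],c[...,2]
m=big((r>b+20)&(r>50)&(g>b+5)&(abs(W[...,2]-.035)<.04)&(np.hypot(W[...,0]-.5,W[...,1]-.107)<.085));print("recess",rect(plane(x,m,.045)),m.sum())
n=big((r>b+45)&(r>2*g)&box(340,400,160,200));P=W[n];print(n.sum(),P.min(0),P.max(0))
t=P[P[:,2]>np.percentile(P[:,2],50)]
# module model silhouette: compare by IoU over xy shift
K=np.array(x["intrinsics"]);C=np.array(x["camera_from_world"]);a=.206;R=np.array([[np.cos(a),-np.sin(a)],[np.sin(a),np.cos(a)]])
def proj(Q):
    q=np.c_[Q,np.ones(len(Q))]@C.T;return np.c_[K[0,0]*q[:,0]/-q[:,2]+K[0,2],K[1,1]*-q[:,1]/-q[:,2]+K[1,2]]
hull=cv2.convexHull(np.argwhere(n)[:,::-1].astype(np.float32)).reshape(-1,2)
best=[]
for dx in np.arange(-8,9,1.):
  for dy in np.arange(-8,9,1.):
    Q=np.array([[sx*20,sy*30,z] for sx in(-1,1) for sy in(-1,1) for z in(0,12)])
    xy=Q[:,:2]@R.T/1000+[.499+dx/1000,.1072+dy/1000]
    h=cv2.convexHull((proj(np.c_[xy,.1038+Q[:,2]/1000])-.5).astype(np.float32)).reshape(-1,2)
    i,_=cv2.intersectConvexConvex(h,hull);best.append((i/(cv2.contourArea(h)+cv2.contourArea(hull)-i),dx,dy))
print(sorted(best)[-6:])
E
```

```text
recess (array([502.3, 105.6]), array([ 94.1, 116.4], dtype=float32), -1.375) 715
90 [ 0.50180904 -0.29362636  0.10454057] [1.44596922 0.13873786 0.71144486]
[(0.4149645886964627, np.float64(-4.0), np.float64(4.0)), (0.4149855267129809, np.float64(-3.0), np.float64(2.0)), (0.4151656882451002, np.float64(-4.0), np.float64(5.0)), (0.41518869009817044, np.float64(-3.0), np.float64(3.0)), (0.4152492354086646, np.float64(-3.0), np.float64(5.0)), (0.41539222911857, np.float64(-3.0), np.float64(4.0))]
```

>>> play_rows(deltas=[[0.1, -0.1, -2, 0, 1], [0.1, -0.1, -4, 0, 1], [0.1, -0.1, -5.5, 0, 1], [0.1, -0.1, -5.9, 0, 1], [0.1, -0.1, -5.9, 0, 1]])

```text
time_s: 5.48
tcp_pos: [0.4989, 0.1066, 0.0587]
ee_rot: [-0.104, 0.995, 0.0, -0.001]
ft_force: [-0.0, -0.2, -0.0]
finger_gap: 0.012
grasp_force: 60.4
```

>>> play_rows(deltas=[[0, 0, -0.3, 0, 1], [0, 0, -0.6, 0, 1], [0, 0, -0.9, 0, 1], [0, 0, -0.9, 0, 1], [0, 0, -0.9, 0, 1]])

```text
time_s: 5.9
tcp_pos: [0.5003, 0.1058, 0.0511]
ee_rot: [-0.103, 0.995, -0.0, 0.0]
ft_force: [-0.2, 0.6, -1.0]
finger_gap: 0.0117
grasp_force: 60.4
```

It enters freely, so I go on down.

>>> play_rows(deltas=[[0, 0, -0.6, 0, 1], [0, 0, -1.2, 0, 1], [0, 0, -1.8, 0, 1], [0, 0, -2.2, 0, 1], [0, 0, -2.3, 0, 1]])

```text
time_s: 6.32
tcp_pos: [0.4995, 0.1057, 0.0272]
ee_rot: [-0.103, 0.995, -0.0, -0.001]
ft_force: [-2.9, -0.3, 9.5]
finger_gap: 0.012
grasp_force: 61.7
```

>>> play_rows(deltas=[[0, 0, 0, 0, 1], [0, 0, -0.05, 0, 1], [0, 0, -0.1, 0, 1], [0, 0, -0.1, 0, 1], [0, 0, -0.1, 0, 1]])

```text
time_s: 6.73
tcp_pos: [0.5, 0.1058, 0.0272]
ee_rot: [-0.103, 0.995, -0.0, -0.0]
ft_force: [-1.9, -0.8, 5.4]
finger_gap: 0.012
grasp_force: 61.2
```

The module is on the floor. I release it, lift off and look.

>>> play_rows(deltas=[[0, 0, 0, 0, 0.5], [0, 0, 0, 0, 0.435], [0, 0, 0, 0, 0.435], [0, 0, 0.5, 0, 0.435], [0, 0, 1.5, 0, 0.435]])

```text
time_s: 7.15
tcp_pos: [0.4992, 0.1057, 0.0414]
ee_rot: [-0.103, 0.995, 0.0, -0.001]
ft_force: [-0.6, -1.1, 0.5]
finger_gap: 0.0237
grasp_force: 0.0
```

>>> play_rows(deltas=[[0, 0, 2, 0, 0.435], [0, 0, 5, 0, 0.435], [0, 0, 8, -0.12, 0.435], [0.6, -3.5, 8, -0.24, -0.2], [1.2, -7, 8, -0.36, -0.2]])

```text
time_s: 7.57
tcp_pos: [0.5142, 0.0363, 0.1252]
ee_rot: [0.078, 0.997, 0.0, 0.003]
ft_force: [0.8, -0.7, -0.4]
finger_gap: 0.0473
grasp_force: 0.0
```

>>> play_rows(deltas=[[0.6, -3.5, 0, -0.12, -0.2], [1.2, -7, 0, -0.24, -0.2], [1.8, -10, 0, -0.36, -0.2], [2.6, -14, 0, -0.48, -0.2], [3.2, -17, 0, -0.6, -0.2]])

```text
time_s: 7.98
tcp_pos: [0.5448, -0.137, 0.1231]
ee_rot: [0.371, 0.929, -0.0, 0.001]
ft_force: [0.4, -0.4, 1.1]
finger_gap: 0.051
grasp_force: 0.0
```

>>> play_rows(deltas=[[0.5, -1.5, 0, -0.12, -0.2], [0.5, -1.5, 0, -0.24, -0.2], [0.5, -1.5, 0, -0.36, -0.2], [0.5, -1.5, 0, -0.48, -0.2], [0.5, -1.5, 0, -0.61, -0.2]])

```text
time_s: 8.4
tcp_pos: [0.5492, -0.1496, 0.1228]
ee_rot: [0.631, 0.776, 0.0, 0.0]
ft_force: [0.4, -0.3, 0.6]
finger_gap: 0.0511
grasp_force: 0.0
```

```bash
python3 - <<'E'
from h import *
s=robot.get_state();q=s["ee_rot"];print(s["tcp_pos"],q,s["finger_gap"],np.pi/2-2*np.arcsin(q[0]/np.hypot(q[0],q[1])))
p=cap("top");W=world(p);c=p["pixels"].astype(int);r,g,b=c[...,0],c[...,1],c[...,2]
w=(r>b+25)&(r>80)&box(255,312,170,230);print("recess",rect(plane(p,big(w),.045)))
m=big((r>b+50)&(r>g+50)&box(260,305,180,220));print("red",rect(plane(p,m,.024)),m.sum(),np.percentile(W[m][:,2],[10,50,90]))
m=big((c.max(2)<75)&box(310,375,155,215));print("cover",rect(plane(p,m,.05)),m.sum())
c=cv2.resize(p["pixels"][140:260,240:400],(800,600),interpolation=cv2.INTER_CUBIC)
cv2.imwrite("pics/c4.png",c[...,::-1])
E
```

```text
[ 0.54923614 -0.14955884  0.12275293] [6.30900795e-01 7.75863454e-01 1.11694030e-04 2.76017947e-04] 0.051146372685531696 0.205368882374922
recess (array([498. , 106.4]), array([ 96.1, 118.6], dtype=float32), -1.368)
red (array([499.8, 105.4]), array([41.4, 60.2], dtype=float32), -1.36) 244 [0.01982993 0.02404086 0.02745256]
cover (array([ 520.8, -102.5]), array([144.1, 179.7], dtype=float32), -1.114) 1651
```

View pics/c4.png

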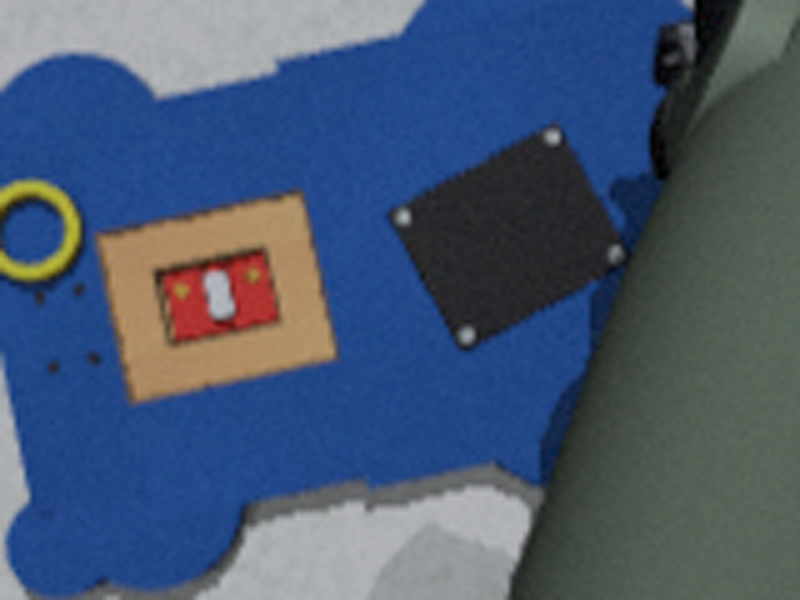

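The module lies flat in the pocket (crop (220,295)). The cover (505,235) is untouched and the fingers are behind it. Next I descend and find the surface by touch.

>>> play_rows(deltas=[[0, 0, -3, 0, -0.2], [0, 0, -6, 0, -0.2], [0, 0, -7.3, 0, -0.2], [0, 0, -7.3, 0, -0.2], [0, 0, -7.3, 0, -0.2]])

```text
time_s: 8.87
tcp_pos: [0.5488, -0.149, 0.049]
ee_rot: [0.628, 0.778, -0.0, -0.001]
ft_force: [-0.6, -0.3, 1.4]
finger_gap: 0.0511
grasp_force: 0.0
```

>>> play_rows(deltas=[[0, 0, -0.2, 0, -0.2], [0, 0, -0.4, 0, -0.2], [0, 0, -0.6, 0, -0.2], [0, 0, -0.6, 0, -0.2], [0, 0, -0.6, 0, -0.2]])

```text
time_s: 9.28
tcp_pos: [0.5494, -0.1492, 0.0433]
ee_rot: [0.628, 0.778, 0.0, 0.0]
ft_force: [-0.3, 0.4, -0.9]
finger_gap: 0.0511
grasp_force: 0.0
```

>>> play_rows(deltas=[[0, 0, -0.1, 0, -0.2], [0, 0, -0.2, 0, -0.2], [0, 0, -0.25, 0, -0.2], [0, 0, -0.25, 0, -0.2], [0, 0, -0.25, 0, -0.2]])

```text
time_s: 9.7
tcp_pos: [0.5494, -0.1493, 0.0418]
ee_rot: [0.628, 0.778, 0.0, 0.001]
ft_force: [-2.6, 1.4, 10.5]
finger_gap: 0.0513
grasp_force: 5.5
```

>>> play_rows(deltas=[[0, 0, -0.1, 0, -0.2], [0, 0, -0.2, 0, -0.2], [0, 0, -0.2, 0, -0.2], [0, 0, -0.2, 0, -0.2], [0, 0, -0.2, 0, -0.2]])

```text
time_s: 10.12
tcp_pos: [0.5495, -0.1493, 0.0417]
ee_rot: [0.628, 0.778, 0.0, 0.001]
ft_force: [-7.4, 3.8, 26.9]
finger_gap: 0.0514
grasp_force: 13.3
```

Contact is at TCP z 0.0418. I raise 1.5 mm clear and push along the guitar's y.

>>> play_rows(deltas=[[0, 0, 0.45, 0, -0.2], [-0.1, 0.5, 0.45, 0, -0.2], [-0.24, 1.15, 0.45, 0, -0.2], [-0.37, 1.8, 0.45, 0, -0.2], [-0.5, 2.4, 0.45, 0, -0.2]])

```text
time_s: 10.53
tcp_pos: [0.5435, -0.1242, 0.0422]
ee_rot: [0.628, 0.778, -0.0, -0.001]
ft_force: [-0.6, -0.9, -0.3]
finger_gap: 0.051
grasp_force: 0.3
```

>>> play_rows(deltas=[[-0.1, 0.5, 0, 0, -0.2], [-0.2, 1, 0, 0, -0.2], [-0.31, 1.5, 0, 0, -0.2], [-0.41, 2, 0, 0, -0.2], [-0.51, 2.5, 0, 0, -0.2]])

```text
time_s: 10.95
tcp_pos: [0.5389, -0.0996, 0.0427]
ee_rot: [0.628, 0.778, -0.0, -0.0]
ft_force: [0.9, 0.0, 0.1]
finger_gap: 0.0513
grasp_force: 0.1
```

>>> play_rows(deltas=[[-0.1, 0.5, 0, 0, -0.2], [-0.2, 1, 0, 0, -0.2], [-0.31, 1.5, 0, 0, -0.2], [-0.41, 2, 0, 0, -0.2], [-0.41, 2, 0, 0, -0.2]])

```text
time_s: 11.37
tcp_pos: [0.5346, -0.0791, 0.0428]
ee_rot: [0.628, 0.778, 0.0, -0.0]
ft_force: [-0.6, -0.9, 0.2]
finger_gap: 0.0512
grasp_force: 0.0
```

```bash
cat > m.py <<'E'
from h import *
s=robot.get_state();q=s["ee_rot"];o=np.array([.4995,.106]);a=.206;R=np.array([[np.cos(a),np.sin(a)],[-np.sin(a),np.cos(a)]])
print(s["tcp_pos"],"tcp guitar-frame rel seat",(R@(s["tcp_pos"][:2]-o)*1000).round(1),np.pi/2-2*np.arcsin(q[0]/np.hypot(q[0],q[1])))
p=cap("top");W=world(p)
for t in robot.trace(p,"cover"):
    m=t["region"]; P=W[m]
    if not m.any() or np.hypot(*(np.median(P[:,:2],0)-[.515,.02]))>.15: continue
    c=p["pixels"].astype(int); k=big(cv2.dilate(m.astype(np.uint8),np.ones((5,5)))>0)&(c.max(2)<75)&(W[...,2]<.056); k=big(k)
    r=rect(plane(p,k,.05)); print(t["conf"],k.sum(),r,"rel",(R@(np.array(r[0])/1000-o)*1000).round(1),"skew",r[2]-(-1.365))
E
cat >> m.py <<'E'
import sys
if len(sys.argv)>1:
    e=robot.capture("scene");u=cv2.resize(p["pixels"][140:250,240:390],(400,300),interpolation=cv2.INTER_CUBIC);v=cv2.resize(e["pixels"][160:280,240:440],(500,300),interpolation=cv2.INTER_CUBIC)
    cv2.imwrite("pics/"+sys.argv[1],cv2.resize(np.hstack([u,v]),(800,267))[...,::-1])
E
python3 m.py c5.png
```

```text
[ 0.53456302 -0.07911071  0.04282594] tcp guitar-frame rel seat [  -3.5 -188.4] 0.21299003095555813
0.92 858 (array([536.3,  -5.3]), array([ 90. , 101.6], dtype=float32), -1.308) rel [  13.3 -116.5] skew 0.05699999999999994
```

View pics/c5.png

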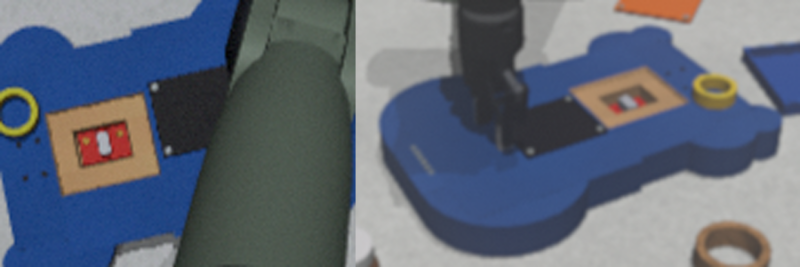

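The cover is squared but sits about 13 mm off line to +x (top view front edge at (160,120) against the recess edge at (155,135)). I correct it with a push from its +x side.

>>> play_rows(deltas=[[0.3, -1.5, 0, 0, -0.2], [0.3, -1.5, 3, 0, -0.2], [0.3, -1.5, 5, 0.12, -0.2], [1, -0.5, 5, 0.24, -0.2], [2, 1.0, 5, 0.36, -0.2]])

```text
time_s: 11.93
tcp_pos: [0.5563, -0.0726, 0.0946]
ee_rot: [0.478, 0.878, -0.0, 0.002]
ft_force: [0.0, 0.3, -0.7]
finger_gap: 0.0513
grasp_force: 0.0
```

>>> play_rows(deltas=[[1, 1.5, 0, 0.12, -0.2], [2, 3, 0, 0.24, -0.2], [3, 4.5, 0, 0.36, -0.2], [4, 6, 0, 0.48, -0.2], [4.8, 7.2, 0, 0.6, -0.2]])

```text
time_s: 12.35
tcp_pos: [0.6042, 0.0016, 0.0929]
ee_rot: [0.195, 0.981, -0.0, 0.0]
ft_force: [0.1, -0.1, 0.6]
finger_gap: 0.0511
grasp_force: 0.0
```

>>> play_rows(deltas=[[0, 0, 0, 0.12, -0.2], [0, 0, 0, 0.24, -0.2], [0, 0, 0, 0.36, -0.2], [0, 0, 0, 0.48, -0.2], [0, 0, 0, 0.604, -0.2]])

```text
time_s: 12.77
tcp_pos: [0.6035, 0.0006, 0.0928]
ee_rot: [-0.105, 0.994, -0.0, 0.0]
ft_force: [0.5, 0.2, -0.0]
finger_gap: 0.051
grasp_force: 0.0
```

```bash
python3 m.py
```

```text
[0.60347167 0.00064795 0.09277374] tcp guitar-frame rel seat [  80.2 -124.4] 1.7811797080626883
```

>>> play_rows(deltas=[[0, 0, -3, 0, -0.2], [0, 0, -5, 0, -0.2], [0, 0, -5, 0, -0.2], [0, 0, -5, 0, -0.2], [-0.4, -0.08, -5, 0, -0.2]])

```text
time_s: 13.28
tcp_pos: [0.5998, 0.0004, 0.0429]
ee_rot: [-0.101, 0.995, -0.0, 0.0]
ft_force: [1.3, 0.5, 0.6]
finger_gap: 0.0511
grasp_force: 0.0
```

>>> play_rows(deltas=[[-0.4, -0.08, 0, 0, -0.2], [-0.8, -0.17, 0, 0, -0.2], [-1.2, -0.25, 0, 0, -0.2], [-1.6, -0.33, 0, 0, -0.2], [-1.9, -0.4, 0, 0, -0.2]])

```text
time_s: 13.7
tcp_pos: [0.5793, -0.0031, 0.0429]
ee_rot: [-0.102, 0.995, 0.0, -0.0]
ft_force: [0.1, -0.1, 0.1]
finger_gap: 0.0508
grasp_force: 0.1
```

>>> play_rows(deltas=[[0, 0, 0, 0, -0.2], [1, 0.2, 0, 0, -0.2], [2, 0.4, 3, 0, -0.2], [2, -3, 5, -0.12, -0.2], [1.5, -7, 5, -0.24, -0.2]])

```text
time_s: 14.12
tcp_pos: [0.5993, -0.0721, 0.0973]
ee_rot: [0.017, 1.0, -0.001, 0.004]
ft_force: [1.9, -0.4, -0.6]
finger_gap: 0.0512
grasp_force: 0.0
```

>>> play_rows(deltas=[[-0.5, -3.5, 0, -0.12, -0.2], [-1, -7, 0, -0.24, -0.2], [-1.5, -9, 0, -0.36, -0.2], [-2, -9, 0, -0.48, -0.2], [-3, -9, 0, -0.6, -0.2]])

```text
time_s: 14.53
tcp_pos: [0.5655, -0.165, 0.093]
ee_rot: [0.316, 0.949, -0.0, 0.001]
ft_force: [-0.0, 0.3, 0.3]
finger_gap: 0.0511
grasp_force: 0.0
```

```bash
python3 m.py c6.png
```

```text
[ 0.56545465 -0.16500553  0.09297779] tcp guitar-frame rel seat [   9.1 -278.8] 0.9273326895514928
0.7 1156 (array([522.5, -12.6]), array([ 90.2, 109. ], dtype=float32), -1.361) rel [  -1.7 -120.8] skew 0.0040000000000000036
0.56 4 (array([509. , 137.9]), array([2.8, 5.7], dtype=float32), -0.0) rel [15.8 29.3] skew 1.365
```

View pics/c6.png

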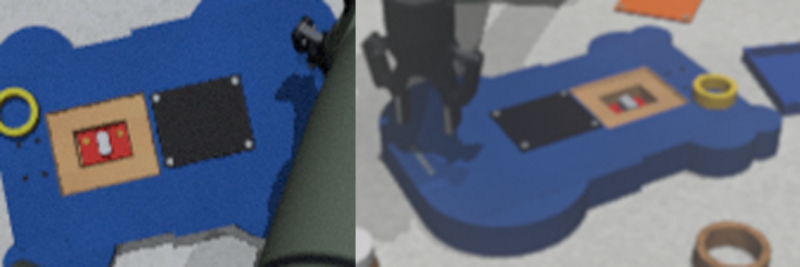

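The cover is now on line (within 0.5 mm of the recess axis, skew 0.004), with its front edge right at the recess (155,100). Next I turn the fingers and push from behind.

>>> play_rows(deltas=[[0, 0, 0, -0.12, -0.2], [0, 0, 0, -0.24, -0.2], [0, 0, 0, -0.36, -0.2], [-1, 3, 0, -0.48, -0.2], [-2, 5, 0, -0.6, -0.2]])

```text
time_s: 15.1
tcp_pos: [0.5458, -0.112, 0.0929]
ee_rot: [0.58, 0.815, 0.001, 0.0]
ft_force: [-0.8, -0.5, 0.2]
finger_gap: 0.0511
grasp_force: 0.0
```

>>> play_rows(deltas=[[-0.6, 2, 0, -0.121, -0.2], [-0.6, 2, -3, -0.121, -0.2], [-0.6, 2, -5, -0.121, -0.2], [-0.6, 2, -5, -0.121, -0.2], [-0.6, 2, -5, -0.121, -0.2]])

```text
time_s: 15.52
tcp_pos: [0.54, -0.0924, 0.0429]
ee_rot: [0.626, 0.78, 0.0, 0.0]
ft_force: [-0.1, -0.4, 0.2]
finger_gap: 0.0514
grasp_force: 0.0
```

```bash
python3 m.py
```

```text
[ 0.53996624 -0.0923727   0.04288997] tcp guitar-frame rel seat [  -1.  -202.5] 0.21922517701881605
0.64 959 (array([522.1, -12.7]), array([ 90.6, 108.9], dtype=float32), -1.381) rel [  -2.2 -120.8] skew -0.016000000000000014
```

>>> play_rows(deltas=[[-0.12, 0.6, 0, -0.013, -0.2], [-0.24, 1.2, 0, -0.013, -0.2], [-0.37, 1.8, 0, -0.013, -0.2], [-0.49, 2.35, 0, -0.013, -0.2], [-0.61, 2.94, 0, -0.013, -0.2]])

```text
time_s: 16.03
tcp_pos: [0.5326, -0.0628, 0.0429]
ee_rot: [0.632, 0.775, -0.0, -0.0]
ft_force: [-0.1, 0.6, 0.4]
finger_gap: 0.0516
grasp_force: 0.1
```

>>> play_rows(deltas=[[-0.12, 0.6, 0, 0, -0.2], [-0.24, 1.2, 0, 0, -0.2], [-0.37, 1.8, 0, 0, -0.2], [-0.49, 2.35, 0, 0, -0.2], [-0.61, 2.94, 0, 0, -0.2]])

```text
time_s: 16.45
tcp_pos: [0.5267, -0.0336, 0.0429]
ee_rot: [0.632, 0.775, -0.0, 0.0]
ft_force: [0.4, -0.0, 0.9]
finger_gap: 0.0513
grasp_force: 0.2
```

>>> play_rows(deltas=[[-0.1, 0.5, 0, 0, -0.2], [-0.2, 1, 0, 0, -0.2], [-0.31, 1.5, 0, 0, -0.2], [-0.41, 2, 0, 0, -0.2], [-0.51, 2.5, 0, 0, -0.2]])

```text
time_s: 16.87
tcp_pos: [0.5216, -0.0087, 0.0429]
ee_rot: [0.632, 0.775, -0.0, 0.0]
ft_force: [0.5, -0.3, -0.3]
finger_gap: 0.0515
grasp_force: 0.2
```

>>> play_rows(deltas=[[-0.08, 0.4, 0, 0, -0.2], [-0.16, 0.8, 0, 0, -0.2], [-0.24, 1.2, 0, 0, -0.2], [-0.32, 1.6, 0, 0, -0.2], [-0.41, 2, 0, 0, -0.2]])

```text
time_s: 17.28
tcp_pos: [0.5174, 0.0113, 0.0428]
ee_rot: [0.632, 0.775, 0.0, -0.0]
ft_force: [-0.5, -0.6, -0.0]
finger_gap: 0.0515
grasp_force: 0.1
```

```bash
python3 m.py c7.png
```

```text
[0.51740109 0.01125195 0.04279395] tcp guitar-frame rel seat [ -1.9 -96.4] 0.20195038521498154
```

View pics/c7.png

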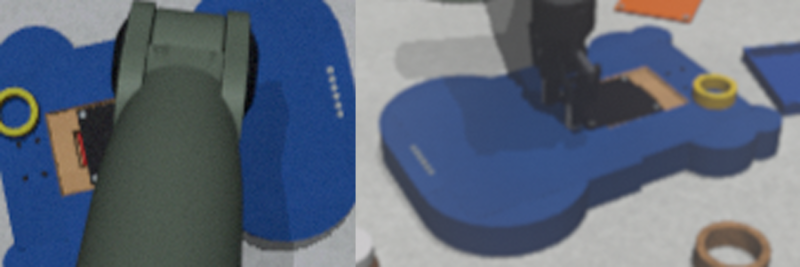

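The cover is tilting into the recess (scene (630,105)), straight. About 28 mm of push is left.

>>> play_rows(deltas=[[-0.08, 0.4, 0, 0, -0.2], [-0.16, 0.8, 0, 0, -0.2], [-0.24, 1.2, 0, 0, -0.2], [-0.32, 1.6, 0, 0, -0.2], [-0.41, 2, 0, 0, -0.2]])

```text
time_s: 17.85
tcp_pos: [0.5133, 0.0312, 0.0428]
ee_rot: [0.632, 0.775, -0.0, -0.0]
ft_force: [0.2, -0.2, 0.1]
finger_gap: 0.0513
grasp_force: 0.1
```

>>> play_rows(deltas=[[-0.04, 0.2, 0, 0, -0.2], [-0.08, 0.4, 0, 0, -0.2], [-0.12, 0.6, 0, 0, -0.2], [-0.16, 0.8, 0, 0, -0.2], [-0.16, 0.8, 0, 0, -0.2]])

```text
time_s: 18.27
tcp_pos: [0.5117, 0.0392, 0.0428]
ee_rot: [0.632, 0.775, 0.0, -0.0]
ft_force: [0.1, 1.0, -0.1]
finger_gap: 0.051
grasp_force: 0.0
```

```bash
cat > z.py <<'E'
from h import *
s=robot.get_state();o=np.array([.4995,.106]);a=.206;R=np.array([[np.cos(a),np.sin(a)],[-np.sin(a),np.cos(a)]])
print((R@(s["tcp_pos"][:2]-o)*1000).round(1),s["ft_force"].round(1))
for n in("scene","top"):
    x=cap(n);W=world(x);c=x["pixels"]
    P=W[(c.max(2)<60)];L=(P[:,:2]-o)@R.T*1000
    for y0 in range(-70,70,20):
        k=(abs(L[:,0])<50)&(L[:,1]>=y0)&(L[:,1]<y0+20)&(P[:,2]<.06)&(P[:,2]>.03)
        if k.sum()>5: print(n,y0,k.sum(),np.median(P[k,2]).round(4), [np.median(P[k&(L[:,0]*q>15),2]).round(4) for q in(-1,1)])
E
python3 z.py
```

```text
[ -1.7 -67.9] [ 0.1  1.  -0.1]
scene -70 32 0.0507 [np.float64(0.0507), np.float64(0.0503)]
scene -50 54 0.0439 [np.float64(0.0444), np.float64(0.044)]
scene -30 72 0.0436 [np.float64(nan), np.float64(0.0441)]
scene -10 89 0.0435 [np.float64(0.0428), np.float64(0.0436)]
scene 10 102 0.0436 [np.float64(0.0431), np.float64(0.0435)]
scene 30 54 0.0433 [np.float64(0.0424), np.float64(0.0439)]
top 10 21 0.0453 [np.float64(nan), np.float64(0.0453)]
top 30 112 0.0455 [np.float64(0.0444), np.float64(0.0457)]
top 50 11 0.0447 [np.float64(0.0439), np.float64(0.0539)]
  return _methods._mean(a, axis=axis, dtype=dtype,
  ret = ret.dtype.type(ret / rcount)
```

It looks level. I back off and check.

>>> play_rows(deltas=[[0.3, -1.5, 0, 0, -0.2], [0.3, -1.5, 3, 0, -0.2], [0.3, -1.5, 7, 0, -0.2], [0.6, -5, 10, 0, -0.2], [1, -9, 10, 0, -0.2]])

```text
time_s: 18.78
tcp_pos: [0.5247, -0.0485, 0.1481]
ee_rot: [0.63, 0.776, 0.002, 0.003]
ft_force: [1.5, -1.4, 0.2]
finger_gap: 0.0511
grasp_force: 0.0
```

>>> play_rows(deltas=[[1, -4, 0, 0, -0.2], [1.5, -8, 0, 0, -0.2], [1.5, -12, 0, 0, -0.2], [1.5, -14, 0, 0, -0.2], [1.5, -14, 0, 0, -0.2]])

```text
time_s: 19.2
tcp_pos: [0.5369, -0.1941, 0.1427]
ee_rot: [0.635, 0.773, -0.0, 0.001]
ft_force: [-0.2, 0.3, 0.2]
finger_gap: 0.0515
grasp_force: 0.0
```

```bash
python3 z.py 2>/dev/null; python3 m.py c8.png
```

```text
[ -24.8 -301.4] [-0.2  0.3  0.2]
top -70 66 0.0453 [np.float64(0.0456), np.float64(0.0445)]
top -50 206 0.045 [np.float64(0.0449), np.float64(0.0449)]
top -30 215 0.0453 [np.float64(0.0452), np.float64(0.0449)]
top -10 217 0.0452 [np.float64(0.0446), np.float64(0.0452)]
top 10 218 0.0455 [np.float64(0.0456), np.float64(0.0451)]
top 30 193 0.045 [np.float64(0.045), np.float64(0.0446)]
top 50 13 0.0464 [np.float64(0.0448), np.float64(0.0485)]
[ 0.53625991 -0.18988274  0.14243167] tcp guitar-frame rel seat [ -24.5 -297.1] 0.19982468664369502
0.7 1177 (array([500.7, 102.2]), array([ 92.2, 109.9], dtype=float32), -1.361) rel [ 0.4 -4. ] skew 0.0040000000000000036
```

View pics/c8.png

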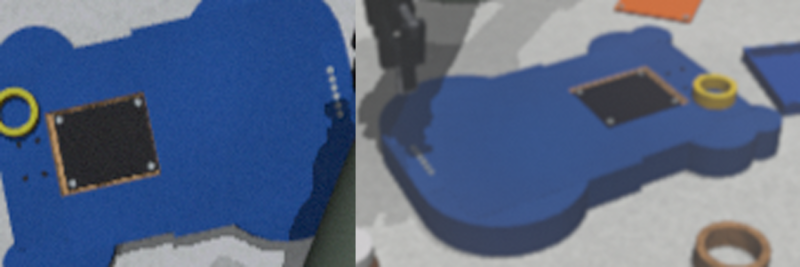

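```bash
python3 - <<'E'
from h import *
o=np.array([.4995,.106]);a=.206;R=np.array([[np.cos(a),np.sin(a)],[-np.sin(a),np.cos(a)]])
Z=[]
for i in range(6):
    x=robot.capture("top");W=world(x);Z.append(W)
W=np.mean(Z,0);c=x["pixels"];L=(W[...,:2]-o)@R.T*1000
def fit(k):
    A=np.c_[L[k],np.ones(k.sum())];f=np.linalg.lstsq(A,W[k][:,2]*1000,rcond=None)[0];return f
k=(abs(L[...,0])<40)&(abs(L[...,1]+4)<48);f=fit(k);print("cover",f, "rise over 110 in y",f[1]*110,"over 90 in x",f[0]*90)
k=(abs(L[...,0])<80)&(L[...,1]<-75)&(L[...,1]>-160)&(abs(W[...,2]-.045)<.006);f=fit(k);print("back",f,f@[0,0,1])
for y0 in(-58,-54,-50): 
    k=(abs(L[...,0])<38)&(abs(L[...,1]-y0)<2)&(c.max(2)<60);print(y0,k.sum(),np.median(W[k][:,2]))
E
```

```text
cover [3.71942894e-02 2.33244028e-02 5.27859745e+01] rise over 110 in y 2.565684307356517 over 90 in x 3.347486042959021
back [4.47895522e-04 3.41024061e-04 4.51437534e+01] 45.14375343886083
-58 14 0.04452218666560058
-54 34 0.04514427540262191
-50 32 0.045053166103920496
```

The cover is level and flush (45.0 to 45.5 mm against the back's 45.1 mm). I hand in.

```bash
python3 -c "
from plant import robot
print(robot.close_job())"
```

```text
the job is handed in; nothing more can be done
None
```

The red preamp module lies flat in its pocket, and the black cover slid into the recess over it and sits level and flush; I handed the job in at about 20 s of the 72 s allowed, and it returned no verdict.

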